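# Set the length gauge's stop to a capped sample and clamp it

## Robot

A 6-joint arm with a two-finger parallel gripper is mounted at the origin on the work surface. World frame = base frame: x ahead of the robot, y to its left, z up, the work surface at z = 0. Lengths are in m, angles in rad, forces in N, time in s.
With the tool pointing down it reaches from about 0.35 to 0.875 m from the base axis. Payload 15.5 kg.
Tool frame: the origin (TCP) lies at the very end of the fingers, on their centre line; the grasp point (between the pads) lies 19 mm behind it (pinch_z is the distance from the TCP to the grasp point, in m); z points along the fingers, y is the direction in which the jaws open and shut (so a half turn about z gives the same grasp; the last joint's range is limited). The gripper opens to 85 mm and grips with 20 to 120 N. Pads are 22 mm wide; open, the fingers measure 114 mm over their backs; the gripper's body (76 mm by 85 mm) begins 54 mm behind the grasp point. The pads swing forward as they close: fully open they stand 13 mm farther back than shut.
Start: joints at [-1.369, 0.494, 1.345, -0, 1.302, -0.096], TCP at [0.183, -0.597, 0.231] pointing down, gripper open.
Joint ranges: [-2.91, 2.91], [-0.82, 2.16], [0.22, 2.67], [-1.22, 4.37], [0.12, 2.79], [-3.08, 3.08]. Speed limits (rad/s): [1.89, 1.89, 2.57, 3.01, 3.01, 3.01].

## Interface

Orientations are given as a unit quaternion [w, x, y, z].
In Python, from station import * gives the robot as it stands.
- The arm moves only by the tool apply_moves, never from a script. Its arguments are lists of equal length, an entry for each row: "delta_rot": the turn, a rotation vector about the tool's x, y, z in degrees, a list of three; "dp": the shift along the tool's x, y, z in cm, a list of three; "jaw": the gripper command: -1 is shut, 1 is fully open, values between are in proportion. A call has 1 to 5 rows; each row shifts and turns the pose as measured when the row begins, along the tool's axes as they then stand; what a row does not reach is not made up. A row lasts 1/10 s, in which the tool goes at most 50 mm and 8.59 degrees, less where a joint would pass 70% of its speed; a pose out of reach is approached as far as the arm can. A call with a gripper value outside its range is refused whole. The fingers move at their own pace and stop on an object; "force" is the grip in N (left out, the last holds). Time passes only in rows, so rows that do not move let the fingers close. It gives the time, the measured TCP pose, the force and the opening at its end, in the units of the state.
- state(): the state, without advancing time (a new reading comes with each control period).
- get_image(name): name is "scene" or "top" or "wrist"; returns the picture (400x640x3 uint8, red, green, blue); there is no depth.
- camera_model(name): a dict with "intrinsics" (3x3 intrinsics, pixels), "extrinsics" (4x4, takes a point from camera to world coordinates). Camera axes: x right, y down, z forward; pixel columns grow to the right and rows downward; lengths in m; the calibration is good to about 2 mm. The wrist camera is an equidistant fisheye: a pixel r from the principal point sees the ray r / f radians off the axis. A picture is of the moment at which its call begins: read the wrist's pose just before it. camera_model takes no time and is no camera call; for the wrist camera it gives the pose at the moment of the call.
- sign_off(): hands the job in, once; it reports no verdict.
The state is a dict: "time_s": time; "joint_pos": joint angles; "joint_vel": joint speeds; "joint_efforts": joint torques, N m; "tool_pos": TCP position; "tool_rot": TCP orientation; "force": force on the tool from outside, world axes, zero at the start; "torque": the same for the moment, N m; "opening": finger opening in m.
Only numpy, scipy, OpenCV 4.12 (cv2) and the standard library are available. Lean on these libraries where they do the work, as an engineer would, in place of code of your own. Each camera call takes 0.05 s, during which the arm holds its last target.

## Task

Reset the stop of the bench length gauge to the capped sample standing in its nest: swing the clamp lever out to free the stop rod, bring the rod down gently until its end rests on the cap, then swing the lever back as far as it goes so that the rod is clamped there, still touching the cap. Use a light touch, because a push of more than 15 N on the cap would drive it further onto the tube. Leave the sample in its nest and do not shift the pin tray, the tube rack or the pen.

Things in the scene. Friction and masses are not known exactly. Their poses are not given: they have to be found in the camera images.
- gauge: Bench length gauge, fixed to the table: dark steel base plate 130 x 200 x 22 mm, an upright column (26 mm thick, top at 216 mm) and a grey arm (150 to 190 mm above the table) that carries the vertical stop rod and, on top, the cam lever that clamps it. Origin on the table directly under the axis of the stop rod; z up; x points away from the robot when unturned; the column stands at y = +85 mm.
- stop_rod: Vertical steel stop rod, 14 mm thick, sliding straight up and down through the arm, with a black round knob on top (28 mm across, 24 mm high, flat top). Origin at the centre of its flat lower end. While the clamp is free it stays where it is left: it needs about 2 to 4 N of push to slide down and 7 to 9 N of pull to slide up; beyond that, a push goes into the cap. While the clamp is tight it holds against about 20 N. It may be pushed down on the knob or be gripped by it.
- knob_top (a point): Centre of the flat top of the stop rod's knob, 149 mm above the rod's lower end.
- lever_grip (a point): Centre of the upright black handle post at the end of the cam lever: 18 mm thick, 44 mm high, top 22 mm above this point; the flat steel lever bar runs 23 mm below this point. The post stands 80 mm from the lever's pivot. It can be pushed sideways, or pinched from above; it turns between the fingers as the lever swings.
- lever_pivot (a point): Point on the vertical axis of the cam lever's pivot pin, at the height of lever_grip, 220 mm above the table.
- clamp_lever (a joint): Angle of the cam lever in the horizontal plane, rad. 0: lever against its end stop, pointing from the pivot along the gauge's -x (towards the robot): fully tight. It grows as the lever is swung counter-clockwise seen from above, towards the gauge's -y; 1.2 is its other end stop. The clamp is free above 0.6. The post takes about 4 N of sideways push while the clamp is free and up to about 8 N over the tight part. The lever stays where it is left.
- sample: The sample, standing loose in the gauge's nest under the stop rod: a steel tube 16 mm thick and 46 mm high with a white push-on cap 19 mm across. Origin at the centre of the tube's underside. The top of the cap is 55 to 69 mm above this origin: how far the cap (28 mm long) is pushed on differs from piece to piece and is not measured, so its top must be found by touch. The rod always starts clear above it.
- nest (a point): Centre of the mouth of the nest, a square aluminium block 44 mm wide with a 17 mm bore, 46 mm above the table; the floor of the bore is 16 mm deeper.
- pin_tray: Bystander: loose white tray 112 x 132 mm with rows of thin steel pins, 58 mm high in all. Origin at the centre of its underside.
- tube_rack: Bystander: loose white rack 60 x 156 mm with two rows of white capped tubes, 64 mm high in all. Origin at the centre of its underside.
- pen: Bystander: white and black pen, 150 mm long, 10 mm thick, lying on the blue clipboard. Origin about mid-length on its underside.

How it is judged:
By the outcome, as a careful person would: the job done as asked, in the order asked, and still so for the second after the job is handed in, with the robot touching nothing.
It also fails if it takes over 72 s, if anything falls off the work surface, if the arm or the gripper's body presses on something with over 40 N, if the wrist force passes 120 N, or if a joint passes its speed limit or range.

## Working session

There is one attempt and no reset: what is moved stays moved. The work goes in short steps, Python scripts to look and compute and a tool call to move; the robot and the scene stay as the last step left them, time stands still between calls to the robot, and variables do not carry over. Pictures are saved under pics/ and viewed, and the job is handed in when it is done.

Besides the shell and the picture viewer there is one more tool, called after "Call:" as name(argument=value, ...), one argument or row to a line, values as JSON. apply_moves: Moves the arm, as the interface text tells. Its arguments: {"type":"object","properties":{"delta_rot":{"type":"array","items":{"type":"array","items":{"type":"number"}}},"dp":{"type":"array","items":{"type":"array","items":{"type":"number"}}},"jaw":{"type":"array","items":{"type":"number"}},"force":{"type":"number"}},"required":["delta_rot","dp","jaw"]}

```bash
mkdir -p pics; ls
python3 - <<'E'
from station import *
import cv2
print(state())
for n in ["scene","top","wrist"]:
    m=camera_model(n); print(n,m)
    cv2.imwrite(f"pics/{n}0.png",get_image(n)[:,:,::-1])
E
```

```text
pics
{'time_s': 0.0, 'joint_pos': array([-1.36849558e+00,  4.94168412e-01,  1.34613902e+00, -2.18143935e-05,
        1.30253122e+00, -9.54987858e-02]), 'joint_vel': array([ 0.00018551, -0.00025523, -0.00240872, -0.00100497,  0.00211   ,
       -0.0014026 ]), 'joint_efforts': array([-4.90997973e-04, -8.82162666e+01, -3.83875144e+01,  3.06309039e-05,
        1.02606622e-02,  6.50480331e-06]), 'tool_pos': array([ 0.18330715, -0.59712225,  0.23070678]), 'tool_rot': array([-6.21550938e-04,  9.88934275e-01,  1.48352998e-01, -4.37532930e-05]), 'force': array([0.34060686, 0.59842687, 0.27977646]), 'torque': array([-0.00996845, -0.04869987,  0.02111352]), 'opening': 0.08516151794741944}
scene {'intrinsics': array([[463.54122115,   0.        , 321.57561061],
       [  0.        , 463.54122115, 192.70895323],
       [  0.        ,   0.        ,   1.        ]]), 'extrinsics': array([[-0.81930413,  0.2901178 , -0.49454262,  1.2078263 ],
       [ 0.57298847,  0.44530836, -0.68802956,  0.91385101],
       [ 0.02061435, -0.84707268, -0.53107714,  0.83105966],
       [ 0.        ,  0.        ,  0.   
[... 192 characters left out ...]
]]), 'extrinsics': array([[ 0.00237153, -0.9979716 ,  0.06361656,  0.53187394],
       [-0.99996375, -0.00288687, -0.00801006,  0.11321851],
       [ 0.00817746, -0.06359526, -0.99794227,  1.24442769],
       [ 0.        ,  0.        ,  0.        ,  1.        ]])}
wrist {'intrinsics': array([[309.70691629,   0.        , 317.24461402],
       [  0.        , 309.70691629, 198.95945981],
       [  0.        ,   0.        ,   1.        ]]), 'extrinsics': array([[ 0.29287757, -0.90877831, -0.29722838,  0.25957516],
       [-0.95614774, -0.27903516, -0.08899932, -0.57433734],
       [-0.00205652,  0.31026015, -0.95064947,  0.37363976],
       [ 0.        ,  0.        ,  0.        ,  1.        ]])}
```

View pics/scene0.png

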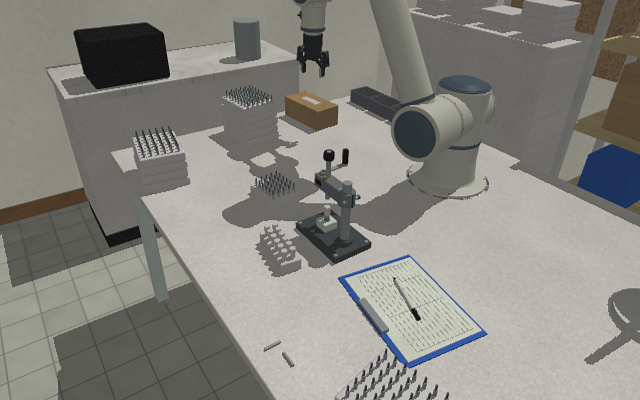

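View pics/top0.png

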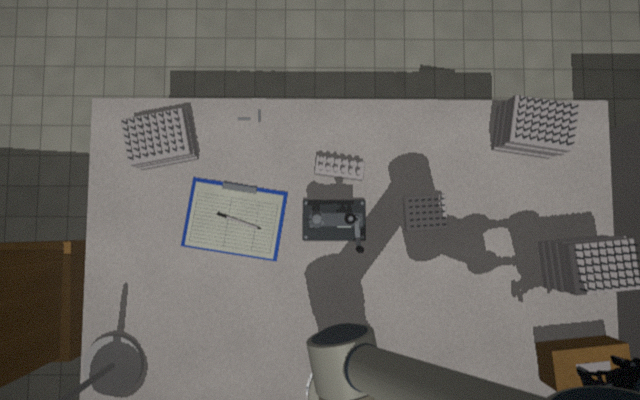

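View pics/wrist0.png

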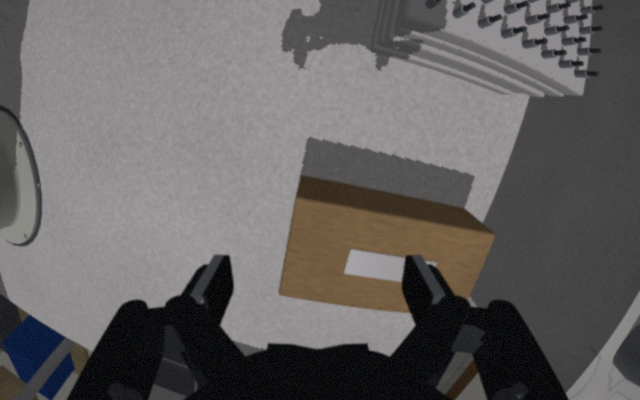

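The top view shows the gauge near (335,220) with the knob near (350,217) and the post near (360,249). The tray is to its right at (425,210), the rack above it at (340,165), and the pen on the clipboard at (238,220). I'll enlarge for pixel picks.

Run:
```python
import cv2
t=cv2.imread("pics/top0.png");s=cv2.imread("pics/scene0.png")
cv2.imwrite("pics/t1.png",cv2.resize(t[180:270,280:400],None,fx=6,fy=6,interpolation=2))
cv2.imwrite("pics/s1.png",cv2.resize(s[140:270,280:400],None,fx=4.6,fy=4.6,interpolation=2))
```

```text
(no output)
```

View pics/t1.png

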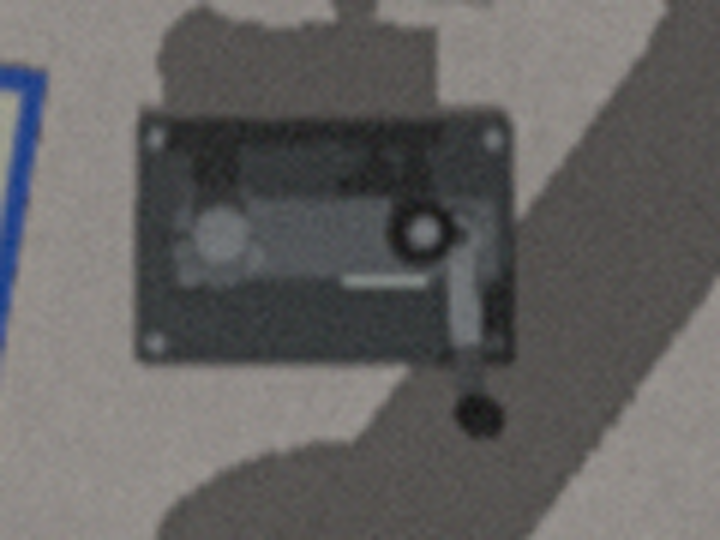

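View pics/s1.png

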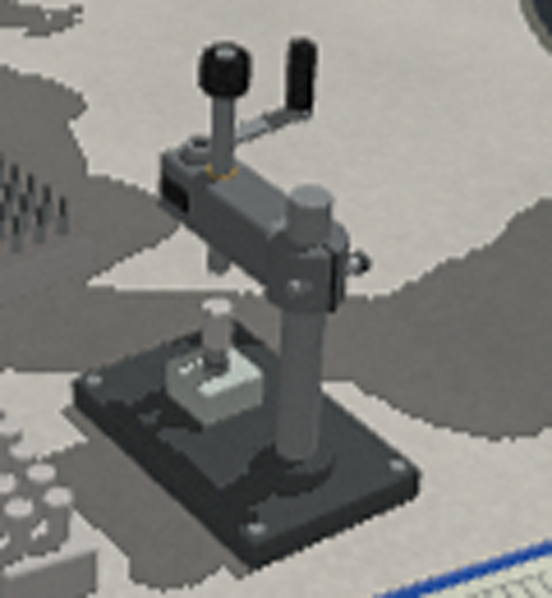

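```bash
cat > h.py <<'E'
from station import *
import numpy as np
from scipy.optimize import least_squares
from scipy.spatial.transform import Rotation as R
def proj(m,P):
    K=m["intrinsics"];T=np.linalg.inv(m["extrinsics"])
    p=T[:3,:3]@P+T[:3,3]; return (K@(p/p[2]))[:2]
def gpt(x,y,yaw,l): 
    c,s=np.cos(yaw),np.sin(yaw); return np.array([x+c*l[0]-s*l[1],y+s*l[0]+c*l[1],l[2]])
E
python3 - <<'E'
from h import *
mt,ms=camera_model("top"),camera_model("scene")
t=lambda u,v:np.array([280+u/6,180+v/6]); s=lambda u,v:np.array([280+u/4.6,140+v/4.6])
def model(q):
    x,y,yaw,th,kz,px,py,lx=q
    G=lambda *l:gpt(x,y,yaw,l)
    post=(px-.08*np.cos(th),py-.08*np.sin(th),.242)
    return [(proj(mt,G(*post))-t(478,413)),(proj(ms,G(*post))-s(302,44)),
     (proj(mt,G(0,0,kz))-t(425,233)),(proj(ms,G(0,0,kz))-s(225,51)),
     (proj(ms,G(0,0,kz-.149))-s(218,270)),
     (proj(mt,G(0,.085,.216))-t(222,237)),(proj(ms,G(0,.085,.216))-s(309,195)),
     [(px-lx)*1e3,py*200+0*1]]
f=lambda q:np.concatenate(model(q))
# px,py pivot in gauge frame: prior py free-ish
r=least_squares(f,[.5,0.03,0,0,.29,0,-.03,0],x_scale=[.1,.1,.1,.1,.1,.01,.01,.01])
print(r.x.round(4)); print(r.fun.reshape(-1,2).round(2))
x,y,yaw,th,kz,px,py,_=r.x
print("post",gpt(x,y,yaw,(px-.08*np.cos(th),py-.08*np.sin(th),.22)),"rod",x,y)
# independent pixel->plane
def ray(m,uv,z):
    E=m["extrinsics"];d=E[:3,:3]@np.linalg.inv(m["intrinsics"])@np.array([*uv,1]);o=E[:3,3];return o+d*(z-o[2])/d[2]
print("post top",ray(mt,t(478,413),.242),ray(ms,s(302,44),.242))
print("knob",ray(mt,t(425,233),kz),ray(ms,s(225,51),kz))
print("col",ray(mt,t(222,237),.216),ray(ms,s(309,195),.216))
for c in [(140,112),(512,112),(140,362),(512,362)]: print(ray(mt,t(*c),.022))
print("pivot top:",ray(ms,s(199,145),.197),ray(mt,t(465,230),.2))
E
```

```text
[ 0.5483  0.0244 -0.0006  0.3217  0.2678 -0.0009  0.     -0.0009]
[[-0.21  0.19]
 [-0.3  -0.13]
 [-0.32  0.23]
 [-0.18  0.29]
 [-0.17 -0.39]
 [-0.18 -0.21]
 [ 0.03 -0.65]
 [ 0.    0.  ]]
post [ 0.47151641 -0.00083134  0.22      ] rod 0.5483194273156405 0.024418507912660897
post top [ 0.47199396 -0.0013809   0.242     ] [4.71315103e-01 2.75840651e-04 2.42000000e-01]
knob [0.54891462 0.02359701 0.26783355] [0.54690324 0.0232939  0.26783355]
col [0.54782054 0.10893139 0.216     ] [0.550453   0.11199968 0.216     ]
[0.61674747 0.15165486 0.022     ]
[ 0.6173264  -0.04524828  0.022     ]
[0.48514493 0.15101332 0.022     ]
[ 0.48554769 -0.04454402  0.022     ]
pivot top: [0.54994262 0.00414084 0.197     ] [ 0.55149484 -0.00067803  0.2       ]
```

The fit agrees between both cameras to about 2 mm: rod axis (0.548, 0.024), knob top z≈0.268, post (0.471, -0.001), pivot about (0.550, 0.002), so the lever starts tight. I'll cage the post loosely with the jaw half open.

Call:
apply_moves(
  delta_rot=[
    [0,0,0],
    [0,0,0],
    [0,0,0],
    [0,0,0],
    [0,0,0],
  ],
  dp=[
    [0,0,-4.5],
    [1.5,-1.6,-4],
    [3,-3.2,-2],
    [3,-3.2,0],
    [3,-3.2,0],
  ],
  jaw=[0,0,0,0,0],
  force=20,
)

```text
time_s: 0.65
tool_pos: [0.2505, -0.4588, 0.3377]
tool_rot: [-0.002, 0.989, 0.146, 0.0]
force: [1.7, 0.6, 0.2]
opening: 0.0428
```

Call:
apply_moves(
  delta_rot=[
    [0,0,0],
    [0,0,0],
    [0,0,0],
    [0,0,0],
    [0,0,0],
  ],
  dp=[
    [3,-3.2,0],
    [3,-3.2,0],
    [3,-3.2,0],
    [3,-3.2,0],
    [3,-3.2,0],
  ],
  jaw=[0,0,0,0,0],
)

```text
time_s: 1.15
tool_pos: [0.3498, -0.2539, 0.3386]
tool_rot: [-0.002, 0.989, 0.145, 0.0]
force: [0.3, -0.7, 1.1]
opening: 0.0428
```

Call:
apply_moves(
  delta_rot=[
    [0,0,0],
    [0,0,0],
    [0,0,0],
    [0,0,0],
    [0,0,0],
  ],
  dp=[
    [3.4,-3.6,0],
    [3.4,-3.6,0],
    [3.4,-3.6,0],
    [3.4,-3.6,0],
    [3.0,-3.2,0],
  ],
  jaw=[0,0,0,0,0],
)

```text
time_s: 1.65
tool_pos: [0.4583, -0.0327, 0.3397]
tool_rot: [-0.002, 0.99, 0.144, 0.001]
force: [0.3, -0.8, 0.7]
opening: 0.0428
```

```bash
cat >> h.py <<'E'
def to_tool(target,st=None):
    st=st or state(); q=st["tool_rot"]; r=R.from_quat([q[1],q[2],q[3],q[0]])
    return r.inv().apply(np.array(target)-st["tool_pos"])*100
def yawof(st):
    q=st["tool_rot"]; return R.from_quat([q[1],q[2],q[3],q[0]]).apply([1,0,0])
E
python3 - <<'E'
from h import *
import cv2
st=state();print(st["tool_pos"],st["tool_rot"],st["time_s"]);print(to_tool([.471,-.001,.300]))
cv2.imwrite("pics/w1.png",get_image("wrist")[:,:,::-1])
m=camera_model("wrist")
E
```

```text
[ 0.45827029 -0.03268809  0.33969737] [-1.53086181e-03  9.89592339e-01  1.43888855e-01  8.10043200e-04] 1.65
[ 2.11455854 -2.66395468  3.98153298]
```

View pics/w1.png

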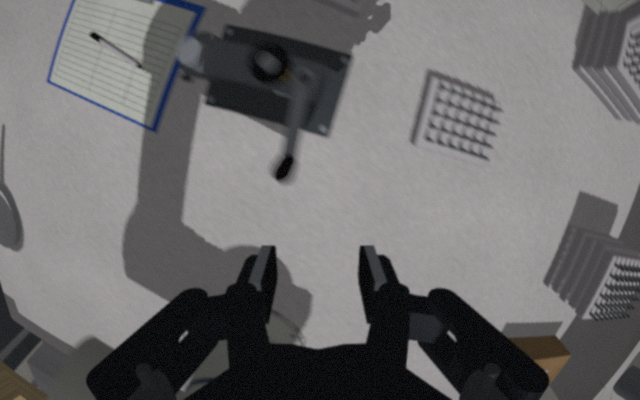

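The wrist view shows the post top at about (285,163), the knob at (268,60) and the lever pivot at (303,78). I'll cross-check these.

```bash
cat >> h.py <<'E'
def wray(m,uv,z):
    K=m["intrinsics"];E=m["extrinsics"];d=np.array([(uv[0]-K[0,2])/K[0,0],(uv[1]-K[1,2])/K[1,1]]);th=np.hypot(*d)
    v=np.array([*(np.sin(th)*d/th),np.cos(th)]); v=E[:3,:3]@v;o=E[:3,3];return o+v*(z-o[2])/v[2]
E
python3 - <<'E'
from h import *
m=camera_model("wrist")
print("post",wray(m,(286,162),.242),"knob",wray(m,(268,60),.268),"piv",wray(m,(303,78),.2), "posttopbottom",wray(m,(284,176),.242))
E
```

```text
post [0.48400217 0.00559487 0.242     ] knob [0.55553319 0.03608428 0.268     ] piv [0.55373011 0.01414112 0.2       ] posttopbottom [0.47249278 0.00413373 0.242     ]
```

Call:
apply_moves(
  delta_rot=[
    [0,0,0],
    [0,0,0],
    [0,0,0],
  ],
  dp=[
    [1,-1.3,1],
    [1.1,-1.3,1],
    [0,0,1],
  ],
  jaw=[0,0,0],
)

```text
time_s: 2.0
tool_pos: [0.4746, 0.0077, 0.3096]
tool_rot: [-0.002, 0.989, 0.148, 0.002]
force: [-0.1, -1.3, -0.6]
opening: 0.0425
```

Run:
```python
from h import *
import cv2
st=state();print(st["tool_pos"],st["tool_rot"],st["time_s"],st["force"]);print(to_tool([.471,-.001,.300]))
cv2.imwrite("pics/w2.png",get_image("wrist")[:,:,::-1])
s=get_image("scene")[:,:,::-1][100:230,260:400];cv2.imwrite("pics/s2.png",cv2.resize(s,None,fx=4.6,fy=4.6,interpolation=2))
```

```text
[0.47455299 0.00769146 0.30957872] [-0.00248381  0.98896136  0.14813372  0.00237963] 2.0 [-0.10245525 -1.25384973 -0.61568283]
[-0.59956209  0.73091574  0.95155586]
```

View pics/w2.png

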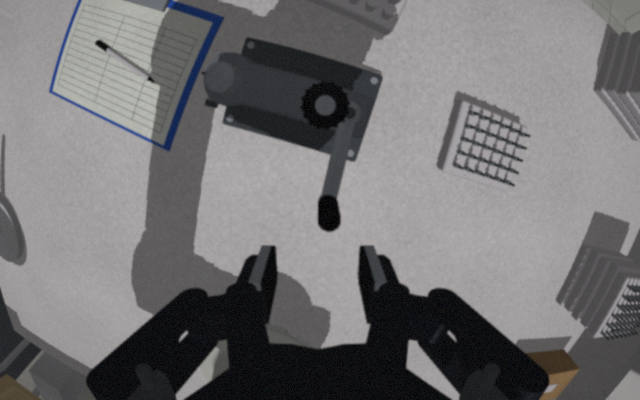

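View pics/s2.png

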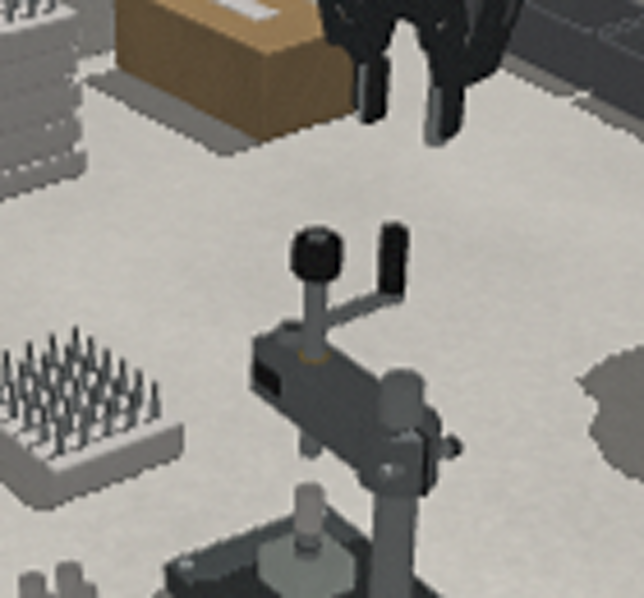

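Run:
```python
from h import *
st=state();m=camera_model("wrist");print(st["tool_pos"],st["joint_vel"].round(3))
print("post",wray(m,(329,217),.242),"knob",wray(m,(325,105),.268),"piv",wray(m,(350,113),.2))
print(to_tool([.471,-.001,.300]), yawof(st))
```

```text
[0.47322832 0.00627188 0.30873814] [-0.021 -0.019 -0.025 -0.004  0.032 -0.005]
post [ 0.47335353 -0.00242281  0.242     ] knob [0.54867112 0.02455749 0.268     ] piv [0.54832064 0.00201789 0.2       ]
[-0.42777454  0.63465057  0.86961829] [0.95642516 0.29196534 0.00267688]
```

Call:
apply_moves(
  delta_rot=[
    [0,0,0],
    [0,0,0],
    [0,0,0],
    [0,0,0],
    [0,0,0],
  ],
  dp=[
    [-0.4,0.65,0],
    [0,0,1.5],
    [0,0,1.5],
    [0,0,0.5],
    [0,0,0],
  ],
  jaw=[0,0,0,0,0],
)

```text
time_s: 2.6
tool_pos: [0.4705, -0.0069, 0.2749]
tool_rot: [-0.002, 0.989, 0.145, 0.002]
force: [-0.6, -0.6, 0.1]
opening: 0.0426
```

Run:
```python
from h import *
import cv2
st=state();print(st["tool_pos"],st["tool_rot"],st["time_s"],st["force"],st["joint_vel"].round(3));print(to_tool([.472,-.0015,.214]))
cv2.imwrite("pics/w3.png",get_image("wrist")[:,:,::-1])
```

```text
[ 0.4705393  -0.006881    0.27488853] [-0.0016575   0.98936823  0.14540933  0.00197278] 2.6 [-0.63120089 -0.63764923  0.07863296] [-0.019 -0.009 -0.004 -0.001  0.008 -0.008]
[ 0.26801085 -0.45683625  6.09134515]
```

View pics/w3.png

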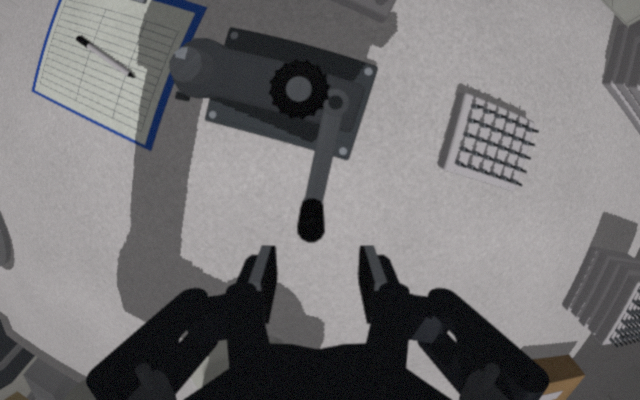

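The post top, at (312,232), lies between the fingers at 272 and 362 and slightly left of centre. That matches the -0.45 cm correction in tool y.

Call:
apply_moves(
  delta_rot=[
    [0,0,0],
    [0,0,0],
    [0,0,0],
    [0,0,0],
    [0,0,0],
  ],
  dp=[
    [0.25,-0.4,0],
    [0,0,1.5],
    [0,0,2],
    [0,0,1.5],
    [0,0,0.6],
  ],
  jaw=[0,0,0,0,0],
)

```text
time_s: 3.15
tool_pos: [0.4752, -0.0021, 0.2221]
tool_rot: [-0.0, 0.989, 0.145, 0.006]
force: [-0.3, 0.6, 0.7]
opening: 0.0426
```

Call:
apply_moves(
  delta_rot=[
    [0,0,0],
    [0,0,0],
    [0,0,0],
  ],
  dp=[
    [0,0,0.3],
    [0,0,0],
    [0,0,0],
  ],
  jaw=[-0.3,-0.3,-0.3],
)

```text
time_s: 3.45
tool_pos: [0.476, -0.0019, 0.2201]
tool_rot: [-0.0, 0.989, 0.145, 0.007]
force: [-0.4, -0.3, -0.3]
opening: 0.0297
```

Run:
```python
from h import *
import cv2
st=state();print(st["tool_pos"],st["tool_rot"],st["time_s"],st["force"],st["opening"]);print(to_tool([.472,-.0015,.214]))
cv2.imwrite("pics/w4.png",get_image("wrist")[:,:,::-1])
```

```text
[ 0.47598391 -0.00192166  0.22010945] [-3.44389647e-04  9.89383338e-01  1.45172969e-01  6.73062972e-03] 3.45 [-0.37704299 -0.25487816 -0.33390962] 0.029667290702242177
[-0.37764773 -0.15561112  0.60573456]
```

View pics/w4.png

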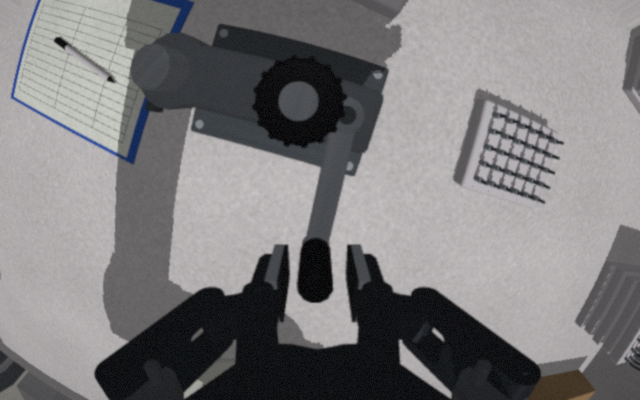

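Call:
apply_moves(
  delta_rot=[
    [0,0,0],
    [0,0,0],
    [0,0,-3],
    [0,0,-3],
    [0,0,-3],
  ],
  dp=[
    [-0.25,0.3,0.3],
    [-0.2,0.6,0.2],
    [-0.15,0.7,0],
    [-0.12,0.7,0],
    [-0.12,0.7,0],
  ],
  jaw=[-0.3,-0.3,-0.3,-0.3,-0.3],
)

```text
time_s: 4.0
tool_pos: [0.4779, -0.0337, 0.2156]
tool_rot: [-0.0, 0.974, 0.225, 0.008]
force: [0.5, 4.4, -0.6]
opening: 0.0297
```

```bash
cat >> h.py <<'E'
def arc(th):
    st=state();p=np.array([.5485-.08*np.cos(th),.002-.08*np.sin(th),.215]);x=yawof(st)
    q=st["tool_pos"];d=np.array([.5485,.002])-q[:2]
    print("t",st["time_s"],"tcp",q.round(4),"th_tcp",np.arctan2(d[1],d[0]).round(3),"r",np.hypot(*d).round(4),"yaw",np.arctan2(x[1],x[0]).round(3),"F",st["force"].round(1),"dp to",th,to_tool(p,st).round(2))
E
python3 -c "
from h import *
arc(.6)"
```

```text
t 4.0 tcp [ 0.4779 -0.0337  0.2156] th_tcp 0.469 r 0.0791 yaw 0.453 F [ 0.5  4.4 -0.6] dp to 0.6 [-0.01  1.05  0.06]
```

Call:
apply_moves(
  delta_rot=[
    [0,0,-5],
    [0,0,-5],
    [0,0,-5],
    [0,0,-5],
    [0,0,-5],
  ],
  dp=[
    [0.02,0.75,0],
    [0.03,0.75,0],
    [0.03,0.75,0],
    [0.03,0.75,0],
    [0.03,0.75,0],
  ],
  jaw=[-0.3,-0.3,-0.3,-0.3,-0.3],
)

```text
time_s: 4.5
tool_pos: [0.4999, -0.0649, 0.2152]
tool_rot: [-0.001, 0.899, 0.437, 0.008]
force: [-1.7, 3.8, 0.3]
opening: 0.0299
```

```bash
python3 -c "
from h import *
arc(1.2)"
```

```text
t 4.5 tcp [ 0.4999 -0.0649  0.2152] th_tcp 0.942 r 0.0827 yaw 0.905 F [-1.7  3.8  0.3] dp to 1.2 [0.61 2.02 0.04]
```

Call:
apply_moves(
  delta_rot=[
    [0,0,-4],
    [0,0,-4],
    [0,0,-4],
    [0,0,0],
  ],
  dp=[
    [0.12,0.7,0],
    [0.12,0.7,0],
    [0.12,0.3,0],
    [0,0,0],
  ],
  jaw=[-0.3,-0.3,-0.3,-0.3],
)

```text
time_s: 4.9
tool_pos: [0.5146, -0.0738, 0.2146]
tool_rot: [-0.002, 0.846, 0.533, 0.006]
force: [-0.1, 0.0, 0.2]
opening: 0.0299
```

```bash
python3 -c "
from h import *
arc(1.2)
import cv2
cv2.imwrite('pics/w5.png',get_image('wrist')[:,:,::-1])"
```

```text
t 4.9 tcp [ 0.5146 -0.0738  0.2146] th_tcp 1.15 r 0.083 yaw 1.124 F [-0.1  0.   0.2] dp to 1.2 [ 0.32  0.39 -0.03]
```

View pics/w5.png

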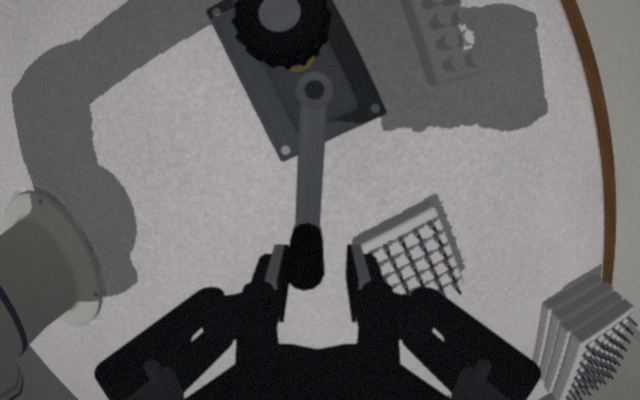

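The lever follows on the left finger, at about 1.08 rad, so the clamp is free. Next I lift, shut the jaw and go over the knob.

Call:
apply_moves(
  delta_rot=[
    [0,0,0],
    [0,0,0],
    [0,0,0],
    [0,0,0],
    [0,0,0],
  ],
  dp=[
    [0,-0.3,0],
    [0,0,-2],
    [0,0,-3],
    [0,0,-3],
    [0,0,-1.5],
  ],
  jaw=[-0.3,-0.3,-0.3,-0.3,-1],
)

```text
time_s: 5.45
tool_pos: [0.508, -0.0736, 0.3104]
tool_rot: [-0.003, 0.849, 0.528, 0.004]
force: [-0.2, -0.0, -0.7]
opening: 0.0165
```

```bash
python3 -c "
from h import *
st=state();print(st['tool_pos'],st['joint_pos'].round(2),to_tool([.5485,.0245,.29]))"
```

```text
[ 0.50803898 -0.07358261  0.31043738] [-0.27  0.26  1.5   0.01  1.38  0.19] [10.56343315 -0.71568232  2.1567266 ]
```

Call:
apply_moves(
  delta_rot=[
    [0,0,0],
    [0,0,0],
    [0,0,0],
    [0,0,0],
    [0,0,0],
  ],
  dp=[
    [3,-0.2,0],
    [3,-0.2,0],
    [3,-0.2,0.3],
    [1.5,-0.1,0.3],
    [0,0,0],
  ],
  jaw=[-1,-1,-1,-1,-1],
)

```text
time_s: 5.95
tool_pos: [0.5498, 0.0257, 0.3092]
tool_rot: [-0.0, 0.852, 0.523, 0.007]
force: [-0.8, -1.0, -1.0]
opening: -0.0
```

```bash
python3 -c "
from h import *
import cv2
st=state();print(st['tool_pos'],st['force'],st['opening'],to_tool([.5485,.0245,.275]))
s=get_image('scene')[:,:,::-1][100:230,260:400];cv2.imwrite('pics/s6.png',cv2.resize(s,None,fx=4.6,fy=4.6,interpolation=2))"
```

```text
[0.549833   0.02570098 0.30920507] [-0.75709373 -0.9618122  -1.01264752] -4.134425143675872e-05 [-0.20905482 -0.08967741  3.41764743]
```

View pics/s6.png

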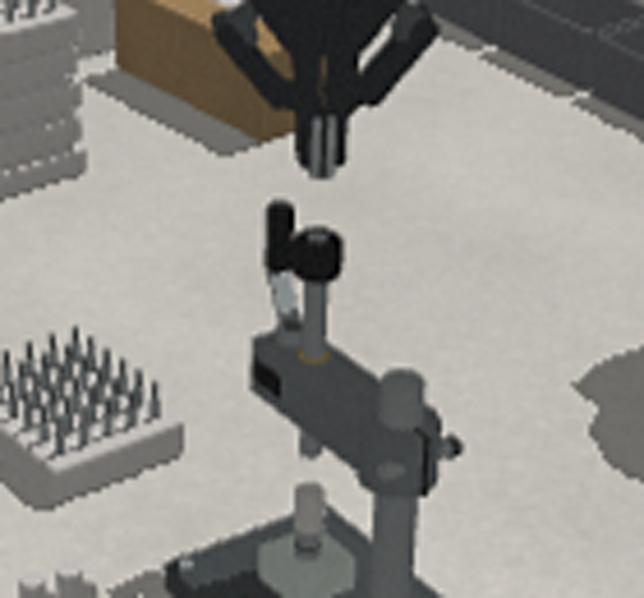

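The fingers stand over the knob at (318,232), and the rod end at (312,457) is about 20 mm above the cap top at (310,487). I'll come down slowly.

Call:
apply_moves(
  delta_rot=[
    [0,0,0],
    [0,0,0],
    [0,0,0],
    [0,0,0],
    [0,0,0],
  ],
  dp=[
    [-0.15,-0.1,1.5],
    [0,0,1.3],
    [0,0,0.3],
    [0,0,0.2],
    [0,0,0.2],
  ],
  jaw=[-1,-1,-1,-1,-1],
)

```text
time_s: 6.5
tool_pos: [0.5473, 0.0209, 0.2749]
tool_rot: [0.001, 0.854, 0.521, 0.008]
force: [0.4, 0.1, -0.3]
opening: -0.0
```

Call:
apply_moves(
  delta_rot=[
    [0,0,0],
    [0,0,0],
  ],
  dp=[
    [0,0,0.2],
    [0,0,0.2],
  ],
  jaw=[-1,-1],
)

```text
time_s: 6.7
tool_pos: [0.5476, 0.0204, 0.2715]
tool_rot: [0.002, 0.854, 0.52, 0.008]
force: [0.0, -0.2, 0.2]
opening: -0.0003
```

Call:
apply_moves(
  delta_rot=[
    [0,0,0],
    [0,0,0],
    [0,0,0],
  ],
  dp=[
    [0.4,-0.1,0],
    [0,0,0.15],
    [0,0,0.15],
  ],
  jaw=[-1,-1,-1],
)

```text
time_s: 7.0
tool_pos: [0.5489, 0.0248, 0.2688]
tool_rot: [0.002, 0.854, 0.52, 0.008]
force: [-1.6, -1.6, 2.9]
opening: -0.0003
```

Call:
apply_moves(
  delta_rot=[
    [0,0,0],
    [0,0,0],
  ],
  dp=[
    [0,0,0.2],
    [0,0,0.2],
  ],
  jaw=[-1,-1],
)

```text
time_s: 7.2
tool_pos: [0.549, 0.0248, 0.2648]
tool_rot: [0.002, 0.854, 0.52, 0.008]
force: [-0.6, -0.9, 2.7]
opening: -0.0001
```

Call:
apply_moves(
  delta_rot=[
    [0,0,0],
    [0,0,0],
    [0,0,0],
    [0,0,0],
    [0,0,0],
  ],
  dp=[
    [0,0,0.2],
    [0,0,0.2],
    [0,0,0.2],
    [0,0,0.2],
    [0,0,0.2],
  ],
  jaw=[-1,-1,-1,-1,-1],
)

```text
time_s: 7.7
tool_pos: [0.549, 0.0248, 0.2538]
tool_rot: [0.002, 0.854, 0.52, 0.008]
force: [-2.7, -1.2, 2.0]
opening: -0.0002
```

Call:
apply_moves(
  delta_rot=[
    [0,0,0],
    [0,0,0],
    [0,0,0],
  ],
  dp=[
    [0,0,0.1],
    [0,0,0.1],
    [0,0,0.1],
  ],
  jaw=[-1,-1,-1],
)

```text
time_s: 8.0
tool_pos: [0.549, 0.0248, 0.2504]
tool_rot: [0.002, 0.854, 0.52, 0.008]
force: [-1.6, -1.5, 1.8]
opening: 0.0003
```

```bash
python3 -c "
from h import *
import cv2
st=state();print(st['tool_pos'],st['force'])
s=get_image('scene')[:,:,::-1][140:240,290:370];cv2.imwrite('pics/s7.png',cv2.resize(s,None,fx=6,fy=6,interpolation=2))"
```

```text
[0.54898846 0.0248419  0.2504008 ] [-1.60527235 -1.45545447  1.75420014]
```

View pics/s7.png

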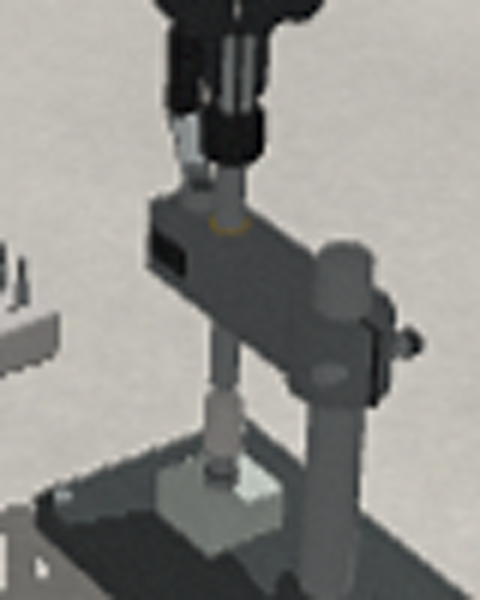

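The rod end at (224,388) is visually almost on the cap, and the push is still only 1.8 N. I'll creep now.

Call:
apply_moves(
  delta_rot=[
    [0,0,0],
    [0,0,0],
  ],
  dp=[
    [0,0,0.05],
    [0,0,0.05],
  ],
  jaw=[-1,-1],
)

```text
time_s: 8.25
tool_pos: [0.549, 0.0248, 0.2492]
tool_rot: [0.002, 0.854, 0.52, 0.008]
force: [-1.2, -1.0, 3.0]
opening: 0.0002
```

Call:
apply_moves(
  delta_rot=[
    [0,0,0],
    [0,0,0],
  ],
  dp=[
    [0,0,0.05],
    [0,0,0.05],
  ],
  jaw=[-1,-1],
)

```text
time_s: 8.45
tool_pos: [0.549, 0.0248, 0.2482]
tool_rot: [0.002, 0.854, 0.52, 0.008]
force: [-0.9, -0.2, 3.2]
opening: 0.0
```

Call:
apply_moves(
  delta_rot=[
    [0,0,0],
    [0,0,0],
  ],
  dp=[
    [0,0,0.05],
    [0,0,0.05],
  ],
  jaw=[-1,-1],
)

```text
time_s: 8.65
tool_pos: [0.549, 0.0248, 0.2471]
tool_rot: [0.002, 0.854, 0.52, 0.008]
force: [-1.7, -1.0, 2.8]
opening: 0.0003
```

Call:
apply_moves(
  delta_rot=[
    [0,0,0],
  ],
  dp=[
    [0,0,0.05],
  ],
  jaw=[-1],
)

```text
time_s: 8.75
tool_pos: [0.549, 0.0248, 0.2466]
tool_rot: [0.002, 0.854, 0.52, 0.008]
force: [-2.0, -1.6, 2.8]
opening: 0.0003
```

Call:
apply_moves(
  delta_rot=[
    [0,0,0],
    [0,0,0],
  ],
  dp=[
    [0,0,0.025],
    [0,0,0.025],
  ],
  jaw=[-1,-1],
)

```text
time_s: 8.95
tool_pos: [0.549, 0.0248, 0.246]
tool_rot: [0.002, 0.854, 0.52, 0.008]
force: [-1.5, -0.6, 2.8]
opening: -0.0002
```

Call:
apply_moves(
  delta_rot=[
    [0,0,0],
    [0,0,0],
  ],
  dp=[
    [0,0,0.025],
    [0,0,0.025],
  ],
  jaw=[-1,-1],
)

```text
time_s: 9.15
tool_pos: [0.549, 0.0248, 0.2455]
tool_rot: [0.002, 0.854, 0.52, 0.008]
force: [-2.2, -0.3, 2.7]
opening: -0.0001
```

```bash
python3 -c "
from h import *
import cv2
st=state();print(st['tool_pos'],st['force'])
s=get_image('scene')[:,:,::-1][140:240,290:370];cv2.imwrite('pics/s8.png',cv2.resize(s,None,fx=6,fy=6,interpolation=2))"
```

```text
[0.54900377 0.02482577 0.24549438] [-2.20365576 -0.29229902  2.70513317]
```

View pics/s8.png

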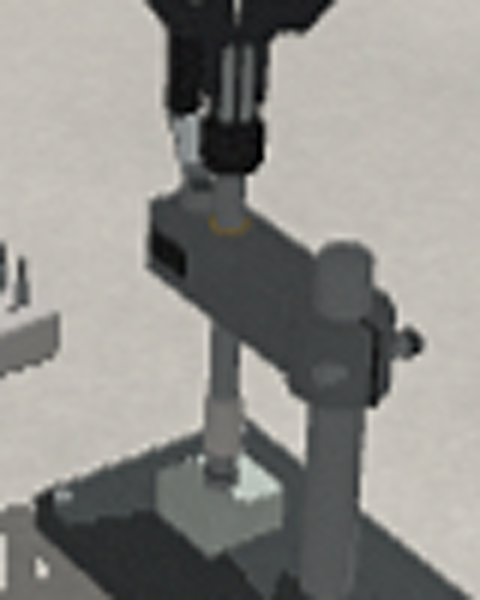

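The rod is still sliding freely at 2.7 N. Its lower front edge at y≈400 is still a few pixels short of the cap-top centre, by my estimate at y≈397 plus the ellipse offset. I'll keep creeping.

Call:
apply_moves(
  delta_rot=[
    [0,0,0],
    [0,0,0],
  ],
  dp=[
    [0,0,0.025],
    [0,0,0.025],
  ],
  jaw=[-1,-1],
)

```text
time_s: 9.4
tool_pos: [0.549, 0.0248, 0.2449]
tool_rot: [0.002, 0.854, 0.52, 0.008]
force: [-0.9, -0.7, 2.2]
opening: 0.0
```

Call:
apply_moves(
  delta_rot=[
    [0,0,0],
    [0,0,0],
  ],
  dp=[
    [0,0,0.025],
    [0,0,0.025],
  ],
  jaw=[-1,-1],
)

```text
time_s: 9.6
tool_pos: [0.549, 0.0248, 0.2444]
tool_rot: [0.002, 0.854, 0.52, 0.008]
force: [-1.8, -0.3, 2.2]
opening: 0.0005
```

Call:
apply_moves(
  delta_rot=[
    [0,0,0],
    [0,0,0],
  ],
  dp=[
    [0,0,0.025],
    [0,0,0.025],
  ],
  jaw=[-1,-1],
)

```text
time_s: 9.8
tool_pos: [0.549, 0.0248, 0.2439]
tool_rot: [0.002, 0.854, 0.52, 0.008]
force: [-0.4, -0.9, 2.3]
opening: -0.0002
```

Call:
apply_moves(
  delta_rot=[
    [0,0,0],
  ],
  dp=[
    [0,0,0.025],
  ],
  jaw=[-1],
)

```text
time_s: 9.9
tool_pos: [0.549, 0.0248, 0.2436]
tool_rot: [0.002, 0.854, 0.52, 0.008]
force: [-2.3, -0.3, 3.0]
opening: -0.0002
```

Call:
apply_moves(
  delta_rot=[
    [0,0,0],
  ],
  dp=[
    [0,0,0.025],
  ],
  jaw=[-1],
)

```text
time_s: 10.0
tool_pos: [0.549, 0.0248, 0.2433]
tool_rot: [0.002, 0.854, 0.52, 0.008]
force: [-1.2, -1.8, 1.9]
opening: 0.0002
```

Call:
apply_moves(
  delta_rot=[
    [0,0,0],
    [0,0,0],
  ],
  dp=[
    [0,0,0.025],
    [0,0,0.025],
  ],
  jaw=[-1,-1],
)

```text
time_s: 10.2
tool_pos: [0.549, 0.0248, 0.2428]
tool_rot: [0.002, 0.854, 0.52, 0.008]
force: [-1.5, -1.5, 2.9]
opening: -0.0003
```

Call:
apply_moves(
  delta_rot=[
    [0,0,0],
    [0,0,0],
  ],
  dp=[
    [0,0,0.025],
    [0,0,0.025],
  ],
  jaw=[-1,-1],
)

```text
time_s: 10.4
tool_pos: [0.549, 0.0248, 0.2423]
tool_rot: [0.002, 0.854, 0.52, 0.008]
force: [-2.6, -1.8, 6.7]
opening: -0.0002
```

Call:
apply_moves(
  delta_rot=[
    [0,0,0],
  ],
  dp=[
    [0,0,0],
  ],
  jaw=[-1],
)

```text
time_s: 10.5
tool_pos: [0.549, 0.0248, 0.2423]
tool_rot: [0.002, 0.854, 0.52, 0.008]
force: [-1.6, -0.5, 3.0]
opening: 0.0001
```

```bash
python3 -c "
from h import *
st=state();print(st['tool_pos'],st['force'])"
```

```text
[0.54901073 0.02482788 0.24228499] [-1.57592557 -0.49194227  2.98408684]
```

Call:
apply_moves(
  delta_rot=[
    [0,0,0],
  ],
  dp=[
    [0,0,0.02],
  ],
  jaw=[-1],
)

```text
time_s: 10.6
tool_pos: [0.549, 0.0248, 0.2422]
tool_rot: [0.002, 0.854, 0.52, 0.008]
force: [-3.4, -0.9, 8.2]
opening: 0.0006
```

Contact: the tool no longer moves and the push rises to 8 N, of which about 5 N reaches the cap. The cap top is then at z≈0.093, 63 mm above the bore floor, which is in range. I'll lift off and go back to the post.

Call:
apply_moves(
  delta_rot=[
    [0,0,0],
    [0,0,0],
    [0,0,0],
    [0,0,0],
    [0,0,0],
  ],
  dp=[
    [0,0,-0.5],
    [0,0,-2],
    [0,0,-3],
    [0,0,-2],
    [-3,0.2,0],
  ],
  jaw=[-1,-1,-1,-1,0],
)

```text
time_s: 11.1
tool_pos: [0.5368, -0.0014, 0.3197]
tool_rot: [0.001, 0.853, 0.521, 0.008]
force: [-0.3, -0.6, -0.2]
opening: 0.0134
```

```bash
python3 -c "
from h import *
st=state();print(st['tool_pos'],st['force'],to_tool([.509,-.071,.31]))"
```

```text
[ 0.5367566  -0.00138547  0.3196885 ] [-0.25358179 -0.58057972 -0.16718635] [-7.47310493  0.69442531  0.88049182]
```

Call:
apply_moves(
  delta_rot=[
    [0,0,0],
    [0,0,0],
    [0,0,0],
    [0,0,0],
    [0,0,0],
  ],
  dp=[
    [-3,0.3,0],
    [-3,0.3,0],
    [-1.2,0.2,1],
    [0,0,2],
    [0,0,0],
  ],
  jaw=[0,0,0,0,0],
)

```text
time_s: 11.6
tool_pos: [0.511, -0.073, 0.2898]
tool_rot: [0.003, 0.854, 0.521, 0.01]
force: [-0.6, -0.3, -0.3]
opening: 0.0428
```

```bash
python3 -c "
from h import *
import cv2
st=state();print(st['tool_pos'],st['force'],to_tool([.509,-.071,.215]))
cv2.imwrite('pics/w9.png',get_image('wrist')[:,:,::-1])"
```

```text
[ 0.51104379 -0.07295135  0.28976875] [-0.59463975 -0.32618515 -0.30484927] [-0.02702577 -0.3863369   7.47218307]
```

View pics/w9.png

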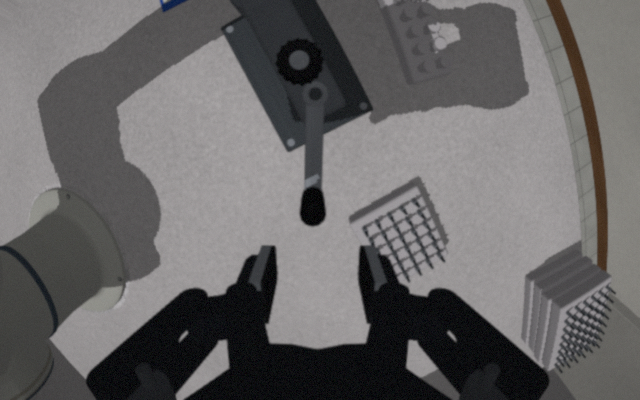

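The post top at (313,212) is centred between the fingers at 272 and 362.

Call:
apply_moves(
  delta_rot=[
    [0,0,0],
    [0,0,0],
    [0,0,0],
    [0,0,0],
    [0,0,0],
  ],
  dp=[
    [0,-0.15,1.5],
    [0,0,2],
    [0,0,2],
    [0,0,1.4],
    [0,0,0],
  ],
  jaw=[0,0,0,0,-0.3],
)

```text
time_s: 12.15
tool_pos: [0.5156, -0.0698, 0.2238]
tool_rot: [0.005, 0.853, 0.522, 0.013]
force: [0.4, 0.9, 0.4]
opening: 0.0306
```

Call:
apply_moves(
  delta_rot=[
    [0,0,0],
    [0,0,0],
  ],
  dp=[
    [0,0,0],
    [0,0,0],
  ],
  jaw=[-0.3,-0.3],
)

```text
time_s: 12.35
tool_pos: [0.5167, -0.0693, 0.2255]
tool_rot: [0.006, 0.852, 0.523, 0.014]
force: [0.2, 0.5, 1.0]
opening: 0.0297
```

```bash
python3 -c "
from h import *
import cv2
arc(1.0)
cv2.imwrite('pics/w10.png',get_image('wrist')[:,:,::-1])"
```

```text
t 12.35 tcp [ 0.5167 -0.0693  0.2255] th_tcp 1.151 r 0.0781 yaw 1.1 F [0.2 0.5 1. ] dp to 1.0 [-0.18 -1.22  1.02]
```

View pics/w10.png

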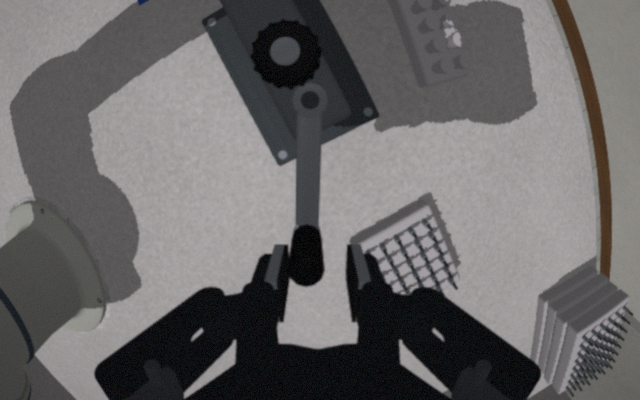

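```bash
python3 -c "
from h import *
q=state()['tool_rot'];r=R.from_quat([q[1],q[2],q[3],q[0]]);z=r.inv().apply([0,0,-1]);print(np.degrees(np.cross([0,0,1],z)))"
```

```text
[ 1.38876328 -0.9967212   0.        ]
```

Call:
apply_moves(
  delta_rot=[
    [1.3,-1,0],
    [0,0,3],
    [0,0,5],
    [0,0,5],
    [0,0,5],
  ],
  dp=[
    [-0.1,-0.3,0.4],
    [-0.1,-0.7,0.3],
    [0,-0.75,0.2],
    [0.03,-0.75,0],
    [0.03,-0.75,0],
  ],
  jaw=[-0.3,-0.3,-0.3,-0.3,-0.3],
)

```text
time_s: 12.9
tool_pos: [0.4911, -0.0542, 0.2185]
tool_rot: [0.003, 0.926, 0.378, -0.0]
force: [3.5, -2.6, -2.8]
opening: 0.0298
```

```bash
python3 -c "
from h import *
arc(0.3)"
```

```text
t 12.9 tcp [ 0.4911 -0.0542  0.2185] th_tcp 0.775 r 0.0803 yaw 0.776 F [ 3.5 -2.6 -2.8] dp to 0.3 [ 0.92 -3.66  0.33]
```

Call:
apply_moves(
  delta_rot=[
    [0,0,5],
    [0,0,5],
    [0,0,5],
    [0,0,5],
    [0,0,5],
  ],
  dp=[
    [0.04,-0.75,0.1],
    [0.04,-0.75,0.1],
    [0.04,-0.75,0],
    [0.04,-0.75,0],
    [0.04,-0.75,0],
  ],
  jaw=[-0.3,-0.3,-0.3,-0.3,-0.3],
)

```text
time_s: 13.4
tool_pos: [0.4731, -0.0238, 0.218]
tool_rot: [0.006, 0.987, 0.159, -0.0]
force: [1.8, -5.9, -4.1]
opening: 0.0297
```

```bash
python3 -c "
from h import *
arc(0)"
```

```text
t 13.4 tcp [ 0.4731 -0.0238  0.218 ] th_tcp 0.33 r 0.0797 yaw 0.32 F [ 1.8 -5.9 -4.1] dp to 0 [ 0.38 -2.6   0.27]
```

Call:
apply_moves(
  delta_rot=[
    [0,0,5],
    [0,0,5],
    [0,0,5],
    [0,0,3],
  ],
  dp=[
    [0.03,-0.75,0],
    [0.03,-0.75,0],
    [0.03,-0.75,0],
    [0.02,-0.3,0],
  ],
  jaw=[-0.3,-0.3,-0.3,-0.3],
)

```text
time_s: 13.8
tool_pos: [0.4685, 0.0, 0.218]
tool_rot: [0.009, 1.0, -0.005, -0.001]
force: [1.4, -7.0, -3.3]
opening: 0.0296
```

```bash
python3 -c "
from h import *
arc(0)"
```

```text
t 13.8 tcp [0.4685 0.     0.218 ] th_tcp 0.025 r 0.08 yaw -0.009 F [ 1.4 -7.  -3.3] dp to 0 [-0.  -0.2  0.3]
```

Lever about 0.1 rad from its stop. I'll push in small steps until the force climbs clearly above the 8 N drag.

Call:
apply_moves(
  delta_rot=[
    [0,0,0],
    [0,0,0],
  ],
  dp=[
    [0,-0.3,0],
    [0,-0.3,0],
  ],
  jaw=[-0.3,-0.3],
)

```text
time_s: 14.0
tool_pos: [0.4676, 0.0052, 0.2179]
tool_rot: [0.011, 1.0, -0.006, -0.003]
force: [-3.6, -6.9, -0.6]
opening: 0.0296
```

Call:
apply_moves(
  delta_rot=[
    [0,0,0],
  ],
  dp=[
    [0,-0.15,0],
  ],
  jaw=[-0.3],
)

```text
time_s: 14.1
tool_pos: [0.4672, 0.0062, 0.2179]
tool_rot: [0.012, 1.0, -0.006, -0.004]
force: [-0.6, -6.8, -1.5]
opening: 0.03
```

Call:
apply_moves(
  delta_rot=[
    [0,0,0],
  ],
  dp=[
    [0,-0.15,0],
  ],
  jaw=[-0.3],
)

```text
time_s: 14.2
tool_pos: [0.467, 0.0072, 0.218]
tool_rot: [0.012, 1.0, -0.006, -0.005]
force: [-1.2, -6.8, -2.5]
opening: 0.0297
```

Call:
apply_moves(
  delta_rot=[
    [0,0,0],
  ],
  dp=[
    [0,-0.15,0],
  ],
  jaw=[-0.3],
)

```text
time_s: 14.3
tool_pos: [0.4669, 0.0082, 0.218]
tool_rot: [0.013, 1.0, -0.006, -0.006]
force: [-1.2, -5.5, -3.0]
opening: 0.0296
```

Call:
apply_moves(
  delta_rot=[
    [0,0,0],
  ],
  dp=[
    [0,-0.15,0],
  ],
  jaw=[-0.3],
)

```text
time_s: 14.4
tool_pos: [0.4667, 0.0092, 0.2179]
tool_rot: [0.014, 1.0, -0.006, -0.006]
force: [-0.5, -5.4, -3.1]
opening: 0.0299
```

Call:
apply_moves(
  delta_rot=[
    [0,0,0],
  ],
  dp=[
    [0,-0.15,0],
  ],
  jaw=[-0.3],
)

```text
time_s: 14.5
tool_pos: [0.4665, 0.0101, 0.2179]
tool_rot: [0.015, 1.0, -0.006, -0.007]
force: [-0.3, -8.5, -3.3]
opening: 0.0296
```

Call:
apply_moves(
  delta_rot=[
    [0,0,0],
  ],
  dp=[
    [0,-0.15,0],
  ],
  jaw=[-0.3],
)

```text
time_s: 14.6
tool_pos: [0.4665, 0.0105, 0.2179]
tool_rot: [0.016, 1.0, -0.006, -0.008]
force: [0.6, -18.5, -5.9]
opening: 0.0302
```

```bash
python3 -c "
from h import *
import cv2
arc(0)
cv2.imwrite('pics/w11.png',get_image('wrist')[:,:,::-1])"
```

```text
t 14.6 tcp [0.4665 0.0105 0.2179] th_tcp -0.103 r 0.0824 yaw -0.012 F [  0.6 -18.5  -5.9] dp to 0 [0.21 0.83 0.32]
```

View pics/w11.png

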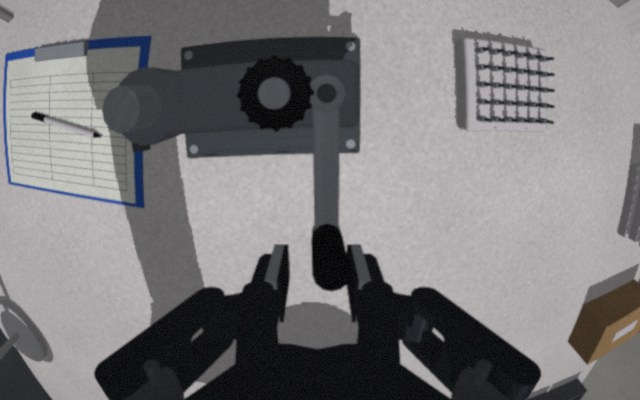

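The lever is at its end stop: 18.5 N with hardly any motion, and the bar is square to the gauge. I'll back the finger off into the slack and lift.

Call:
apply_moves(
  delta_rot=[
    [0,0,0],
    [0,0,0],
    [0,0,0],
    [0,0,0],
    [0,0,0],
  ],
  dp=[
    [0,0.3,0],
    [0,0.15,0],
    [0,0,-1],
    [0,0,-2],
    [0,0,-3],
  ],
  jaw=[-0.3,0,0,0,0],
)

```text
time_s: 15.15
tool_pos: [0.466, 0.0077, 0.2786]
tool_rot: [0.017, 1.0, -0.006, -0.012]
force: [0.1, 0.6, 0.1]
opening: 0.0429
```

Call:
apply_moves(
  delta_rot=[
    [0,0,0],
    [0,0,0],
    [0,0,0],
    [0,0,0],
    [0,0,0],
  ],
  dp=[
    [0,0,-3],
    [-3,0,-3],
    [-3,0,0],
    [0,0,0],
    [0,0,0],
  ],
  jaw=[0,0,0,0,0],
)

```text
time_s: 15.65
tool_pos: [0.4074, 0.0113, 0.3506]
tool_rot: [0.017, 1.0, -0.006, -0.007]
force: [0.1, 0.3, -0.4]
opening: 0.0427
```

```bash
python3 -c "
from h import *
import cv2
st=state();print(st['tool_pos'],st['force'],st['time_s'])
s=get_image('scene')[:,:,::-1][140:270,280:400];cv2.imwrite('pics/s12.png',cv2.resize(s,None,fx=4.6,fy=4.6,interpolation=2))
cv2.imwrite('pics/w12.png',get_image('wrist')[:,:,::-1])
cv2.imwrite('pics/t12.png',get_image('top')[:,:,::-1])"
```

```text
[0.40737825 0.01134938 0.35056323] [ 0.08555773  0.26610501 -0.35002873] 15.65
```

View pics/s12.png

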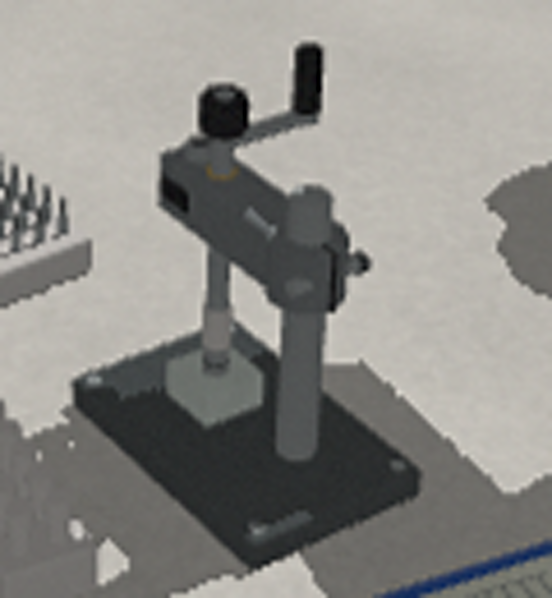

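View pics/w12.png

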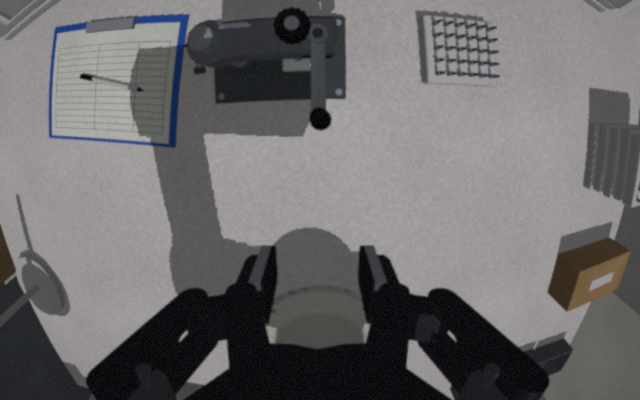

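View pics/t12.png

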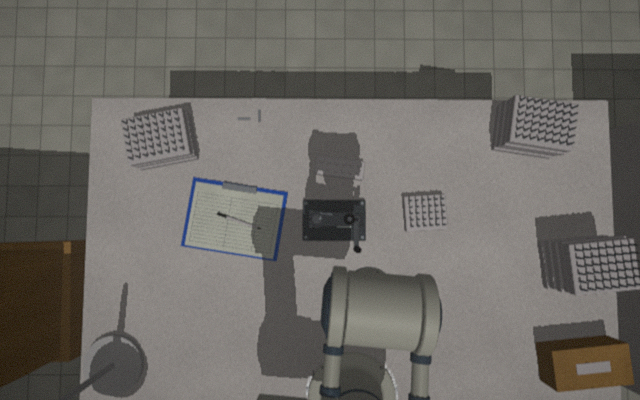

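```bash
python3 -c "
from h import *
m=camera_model('scene')
for z in (.240,.2422,.245): print(z,(proj(m,np.array([.5485,.0245,z]))-[280,140])*4.6,(proj(m,np.array([.5485,.0245,z-.149]))-[280,140])*4.6)
st=state();print(st['force'],st['joint_vel'].round(3))
print(sign_off())"
```

```text
0.24 [222.61663371  94.8755231 ] [215.83099639 305.84797581]
0.2422 [222.7232569   91.56049808] [215.92531325 302.91556755]
0.245 [222.85924761  87.33240692] [216.04559285 299.17595089]
[ 0.69348531  0.45942058 -0.1455481 ] [-0.002  0.012  0.003  0.    -0.003 -0.001]
the job is handed in; nothing more can be done
None
```

The gauge stop is reset: the rod rests on the sample's cap and the clamp lever is back against its end stop. I signed the job off at about 16 s, with the gripper clear.

- **Lever out:** I caged the post loosely between the fingers and swung it to about 1.08 rad, estimated from the tool pose. That is well past the 0.6 rad needed to free the rod.
- **Rod down:** The rod slid at 2 to 3 N. At knob height 0.242 m it stopped moving and the push reading rose to 8.2 N, so about 5 N went into the cap. That puts the cap top about 63 mm above the bore floor, inside the 55 to 69 mm range.
- **Lever back:** I swung it until the side force jumped to 18.5 N with almost no further motion. The lever now sits slightly past where it started, so it was probably not quite at its stop to begin with.

**Last checks:**
- **Knob height:** In the scene picture the knob is where a height of 0.242 m predicts, to about a pixel.
- **Surroundings:** The sample is in its nest, and the tray and pen look unmoved. The rack was partly in shadow, but I never worked near it.
- **Not checked:** I did not touch the rod again after clamping, so "still touching the cap" rests on the contact force and the picture.
- **Tool tilt:** The tool had drifted about 2° off vertical by the end, with no visible effect.

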